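# Clamp an engine valve in the bench chuck and lock the sleeve

## Robot

A 6-joint arm with a two-finger parallel gripper is mounted at the origin on the work surface. World frame = base frame: x ahead of the robot, y to its left, z up, the work surface at z = 0. Lengths are in mm, angles in rad, forces in N, time in s.
With the tool pointing down it reaches from about 275 to 750 mm from the base axis. Payload 10.2 kg.
Tool frame: the origin (TCP) lies at the very end of the fingers, on their centre line; the grasp point (between the pads) lies 19 mm behind it (ctrl.tcp_to_grasp is the distance from the TCP to the grasp point, in mm); z points along the fingers, y is the direction in which the jaws open and shut (so a half turn about z gives the same grasp; the last joint's range is limited). The gripper opens to 85 mm and grips with 20 to 120 N. Pads are 22 mm wide; open, the fingers measure 114 mm over their backs; the gripper's body (76 mm by 85 mm) begins 54 mm behind the grasp point. The pads swing forward as they close: fully open they stand 13 mm farther back than shut.
Start: joints at [0.93, 0.313, 1.498, -0, 1.331, -0.223], TCP at [213.032, 479.842, 231.294] pointing down, gripper open.
Joint ranges: [-2.94, 2.94], [-0.97, 2.17], [0.19, 2.56], [-1.23, 4.37], [0.02, 3.11], [-2.88, 2.88]. Speed limits (rad/s): [2.39, 2.39, 3.01, 3.14, 3.14, 3.14].

## Interface

Orientations are given as a unit quaternion [w, x, y, z].
In Python, from rig import ctrl, cams, job gives the robot as it stands. The module is installed in compiled form; this text tells all that it offers.
- The arm moves only by the tool drive_tool, never from a script. Its arguments are lists of equal length, an entry for each row: "gripper": the opening, from 0 (shut) to 1 (fully open); "dp": the shift along the tool's x, y, z normalised to -1 to 1, where 1 is 0.2 m, a list of three; "twist": the turn about the tool's z normalised to -1 to 1, where 1 is 90 degrees. In form: {"gripper": [gripper, ...], "dp": [[tx, ty, tz], ...], "twist": [twist, ...]}. A call has 1 to 20 rows; each row is the pose to reach, as a shift and turn from the pose commanded when the call began, along the tool's axes at that moment; what a row does not reach only later rows make up. A row lasts 1/10 s, in which the tool goes at most 50 mm and 8.59 degrees, less where a joint would pass 70% of its speed; a pose out of reach is approached as far as the arm can. A call with a number of a shift or a turn outside -1 to 1 is refused whole. A call with a gripper value outside its range is refused whole. The fingers move at their own pace and stop on an object; "newtons" is the grip in N (left out, the last holds). Time passes only in rows, so rows that repeat a pose let the fingers close. It gives the time, the measured TCP pose, the force and the opening at its end, in the units of the state.
- ctrl.sense(): the state, without advancing time (a new reading comes with each control period).
- cams.capture(name): name is "scene" or "side" or "wrist"; returns a dict with "pixels" (384x512x3 uint8, red, green, blue), "camera_matrix" (3x3 intrinsics, pixels), "k1" (the pictures are not rectified: a ray, as slopes to the right and down, at radius r is drawn at 1 + k1 r^2 times it, then the intrinsics apply), "xyz" and "orientation" of the camera in the world; the wrist camera has in their place "hand_eye" (4x4, takes a point from camera to tool coordinates, whose origin is the TCP and whose axes are the flange's). Camera axes: x right, y down, z forward; pixel columns grow to the right and rows downward; lengths in mm; the calibration is good to about 2 mm. A picture is of the moment at which its call begins: read the wrist's pose just before it. There is no depth.
- job.finish_job(): hands the job in, once; it reports no verdict.
The state is a dict: "time_s": time; "joints": joint angles; "dq": joint speeds; "tau": joint torques, N m; "eef_pos": TCP position; "ee_rot": TCP orientation; "force": force on the tool from outside, world axes, zero at the start; "wrist_torque": the same for the moment, N m; "grip_width": opening from 0.0 (shut) to 1.0 (fully open).
Only numpy, scipy, OpenCV 4.12 (cv2) and the standard library are available. Lean on these libraries where they do the work, as an engineer would, in place of code of your own. Each camera call takes 0.05 s, during which the arm holds its last target.

## Task

The engine valve is standing loose in the bench chuck. Swing the chuck's sleeve round clockwise (seen from above) by its upright handle until the three jaws grip the valve's stem firmly, with the valve left fully down in the chuck; then press the hinged lock flap down until it clicks and stays shut. Leave the things lying on the bench where they are.

Things in the scene. Friction and masses are not known exactly. Their poses are not given: they have to be found in the camera images.
- chuck: Grey bench chuck bolted to the bench. Origin on its vertical axis at bench level, z up. Base plate 150 mm along x, 250 mm along y (y = -80 to +170 mm), 12 mm thick. The core's top is 48 mm, the jaws' tops 70 mm above the bench; the flap's bracket is at the +y end.
- sleeve (a joint): Turn of the knurled steel sleeve (122 mm diameter, top 44 mm above the bench) about the chuck axis, rad. Grows clockwise seen from above; each rad moves every jaw 6 mm inward. At value q its arm points to the angle -0.17 - q rad in the chuck frame (from +x, positive towards +y). 0 to 0.35 at the start; the jaws meet the stem at about 1.17, a stop is at 1.38.
- handle_top (a point): Centre of the top end of the handle, an upright round steel post, 18 mm diameter, 95 mm from the chuck axis on the sleeve's arm, 116 mm above the bench, free down to 37 mm (the arm, 18 mm wide, lies below). 4 to 5 N here turns the sleeve; once the jaws meet the stem, 10 to 15 N gives a firm grip. The sleeve is stiff and stays tight when let go.
- valve: Steel engine valve, 115 mm long, standing loose in the chuck, head up: stem 12 mm, head 44 mm diameter. Origin at the stem's lower end, z along the stem to the head. Fully down, that end is 15 mm and the head's top 130 mm above the bench. The bore is 17 mm wide, so it may stand off-centre or lean a little until gripped; gripped, it stands upright on the axis.
- jaw_a: Jaw of the chuck, dark steel, on the chuck's -y side; origin on the chuck axis when the sleeve reads 0.
- jaw_b: Second jaw, 30 degrees from the chuck's +x towards +y; origin as jaw_a.
- jaw_c: Third jaw, 150 degrees from the chuck's +x towards +y; origin as jaw_a.
- flap (a joint): Lift of the lock flap, rad: 0 shut (level), 0.6 to 0.9 at the start; it stays where left. Aluminium plate 44 mm wide, 90 mm long, 8 mm thick, hinged on a pin along chuck x at chuck y = +140 mm, 60 mm above the bench, reaching towards the chuck axis; shut, its top is 64 mm above the bench. Below about 0.05 the detent has snapped in and holds it. About 8 N down, 40 mm from the pin, shuts it.
- flap_tip (a point): Middle of the upper edge of the flap's free end, 90 mm from the hinge pin. The detent is a sprung dark steel catch by the flap's side (chuck x = 22 to 41 mm, y = 59 to 77 mm, up to 69 mm above the bench): the flap's edge snaps under it.
- spare_valve: Another engine valve of the same size, lying on the bench; origin near its middle, 22 mm above the bench.
- wrench: Steel wrench, 180 mm long, lying on the bench; origin under its middle.
- paste_tin: Round metal tin, 68 mm diameter, 50 mm high, standing on the bench; origin at the centre of its underside.
Not all that is in view belongs to the job. Leave any green look-alike of the valve alone.

How it is judged (in metres and radians):
On the way, in this order (a step that is already met when the one before it is completed fails the run):
1. all three jaws press on the valve's stem (contact force between each of jaw_a, jaw_b, jaw_c and valve above 4 N), for 0.2 s.
2. the lock flap is down in its detent (value of joint flap below 0.06 rad), for 0.2 s.
At the end, for the whole second after the job is handed in: Each of the three jaws presses on the valve with more than 4 N, the valve is at rest, upright within 0.06 rad, within 4 mm of the chuck axis and fully down (within 4 mm); the lock flap is shut within 0.06 rad (all of step 1 and angle between valve's own z axis and vertical below 0.06 rad and horizontal distance between valve and chuck below 0.004 m and z of valve in the frame of chuck below 0.019 m and linear speed of valve below 0.02 m/s and value of joint flap below 0.06 rad); the robot touches nothing.
It fails at once if a bystander (spare valve, wrench or tin) is moved by more than 30 mm (distance of any of spare_valve, wrench, paste_tin from where it was at the start of the episode above 0.03 m).
It also fails if it takes over 54 s, if anything falls off the work surface, if the arm or the gripper's body presses on something with over 40 N, if the wrist force passes 120 N, or if a joint passes its speed limit or range.

## Working session

There is one attempt and no reset: what is moved stays moved. The work goes in short steps, Python scripts to look and compute and a tool call to move; the robot and the scene stay as the last step left them, time stands still between calls to the robot, and variables do not carry over. Pictures are saved under pics/ and viewed, and the job is handed in when it is done.

Besides the shell and the picture viewer there is one more tool, called after "Request:" as name([rows], argument=value, ...), one row to a line, values as JSON. drive_tool: Moves the arm, as the interface text tells. Scaled input: -1 to 1 covers 0.2 m each way for a shift and 90 degrees each way for a turn. Its arguments: {"type":"object","properties":{"gripper":{"type":"array","items":{"type":"number"}},"dp":{"type":"array","items":{"type":"array","items":{"type":"number"}}},"twist":{"type":"array","items":{"type":"number"}},"newtons":{"type":"number"}},"required":["gripper","dp","twist"]}

```bash
mkdir -p pics
cat > h.py <<'E'
import numpy as np, cv2
from scipy.spatial.transform import Rotation as R
from rig import ctrl, cams, job
def q2r(q): return R.from_quat([q[1],q[2],q[3],q[0]]).as_matrix()
def ray(c,u,v):
    K=np.array(c["camera_matrix"],float);k1=c["k1"]
    d=np.array([(u-K[0,2])/K[0,0],(v-K[1,2])/K[1,1]])
    s=d.copy()
    for _ in range(30): s=d/(1+k1*(s@s))
    return np.array(c["xyz"],float), q2r(c["orientation"])@np.array([s[0],s[1],1.])
def plane(c,u,v,z):
    o,d=ray(c,u,v); return o+d*(z-o[2])/d[2]
def proj(c,p):
    K=np.array(c["camera_matrix"],float)
    q=q2r(c["orientation"]).T@(np.array(p,float)-np.array(c["xyz"]))
    s=q[:2]/q[2]; s=s*(1+c["k1"]*(s@s)); return K[0,0]*s[0]+K[0,2],K[1,1]*s[1]+K[1,2]
def tri(c1,uv1,c2,uv2):
    A=[];b=[]
    for c,uv in((c1,uv1),(c2,uv2)):
        o,d=ray(c,*uv); d/=np.linalg.norm(d); P=np.eye(3)-np.outer(d,d); A.append(P);b.append(P@o)
    return np.linalg.lstsq(np.vstack(A),np.hstack(b),rcond=None)[0]
def wcam(c,s):
    T=np.eye(4);T[:3,:3]=q2r(s["ee_rot"]);T[:3,3]=s["eef_pos"]
    M=T@np.array(c["hand_eye"]); c["xyz"]=M[:3,3]
    q=R.from_matrix(M[:3,:3]).as_quat(); c["orientation"]=[q[3],q[0],q[1],q[2]]; return c
def get(n):
    s=ctrl.sense(); c=cams.capture(n)
    if n=="wrist": c=wcam(c,s)
    return c
def save(c,f,crop=None,k=1):
    im=cv2.cvtColor(c["pixels"],cv2.COLOR_RGB2BGR)
    if crop: x0,y0,x1,y1=crop; im=im[y0:y1,x0:x1]
    if k!=1: im=cv2.resize(im,None,fx=k,fy=k,interpolation=cv2.INTER_CUBIC)
    cv2.imwrite("pics/"+f,im)
E
python3 - <<'E'
from h import *
import pickle
D={}
for n in("scene","side","wrist"):
    c=get(n);D[n]=c;save(c,n+"0.png",k=1.5);print(n,c["xyz"],c["k1"],np.array(c["camera_matrix"]).round(1).tolist(),q2r(c["orientation"]).round(3).tolist())
pickle.dump(D,open("d0.pkl","wb"))
s=ctrl.sense();print(s)
print(ctrl.tcp_to_grasp, q2r(s["ee_rot"]).round(3))
E
```

```text
scene [ 970.44742822 -615.39798817  800.71701332] -0.023392071749205077 [[390.3, 0.0, 251.8], [0.0, 390.3, 200.5], [0.0, 0.0, 1.0]] [[0.831, 0.365, -0.421], [0.557, -0.56, 0.614], [-0.012, -0.744, -0.668]]
side [ 259.4853219  -477.91619675  782.61629702] 0.025581359634320313 [[369.8, 0.0, 255.4], [0.0, 369.8, 192.1], [0.0, 0.0, 1.0]] [[0.868, -0.37, 0.33], [-0.496, -0.652, 0.573], [0.003, -0.661, -0.75]]
wrist [138.06955934 512.56172729 373.76272868] -0.05353521056136294 [[277.4, 0.0, 256.0], [0.0, 277.4, 193.0], [0.0, 0.0, 1.0]] [[0.406, 0.867, 0.289], [0.914, -0.385, -0.129], [-0.001, 0.316, -0.949]]
{'time_s': 0.15, 'joints': array([ 9.29615648e-01,  3.13308143e-01,  1.49823087e+00,  2.25008743e-05,
        1.33099660e+00, -2.23387698e-01]), 'dq': array([ 0.00056033, -0.00136582, -0.00281291,  0.0013535 ,  0.00013471,
       -0.0004809 ]), 'tau': array([ 1.90261890e-03, -4.12363529e+01, -2.59799141e+01, -1.76039530e-04,
        3.12852637e-03, -1.19862887e-05]), 'eef_pos': array([212.90472974, 479.69429213, 230.88529361]), 'ee_rot': array([-2.07446658e-04,  2.07383103e-01,  9.78259693e-01, -4.23531068e-04]), 'force': array([0.63993402, 1.08066656, 0.92698925]), 'wrist_torque': array([-0.00537327, -0.04402159,  0.00052832]), 'grip_width': 0.9991028666595163}
18.700000000000003 [[-0.914  0.406 -0.001]
 [ 0.406  0.914 -0.001]
 [ 0.    -0.001 -1.   ]]
```

View pics/scene0.png

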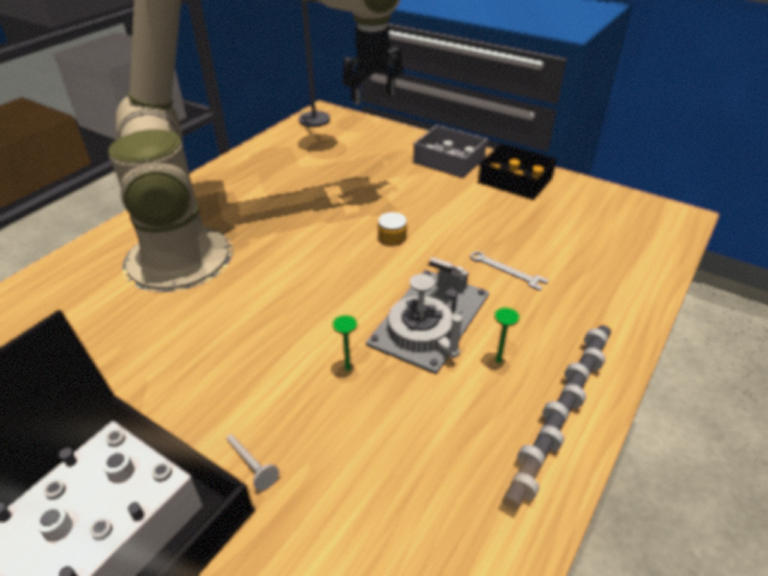

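View pics/side0.png

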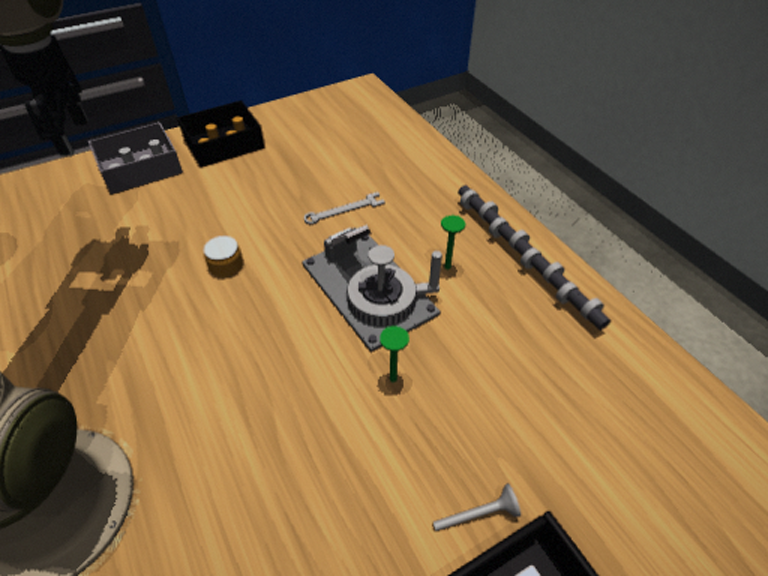

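View pics/wrist0.png

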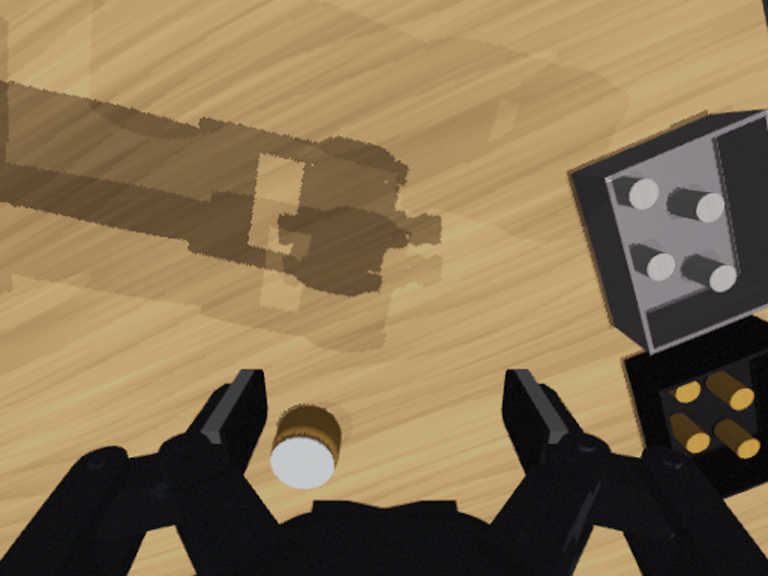

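The chuck, with the steel valve standing in it, is at about (425,315) in the 1.5x scene picture and (380,285) in the side picture. The two green look-alikes are at scene (345,345) and (503,335). The spare valve, wrench and tin lie clear of the chuck. Next I'll enlarge the chuck.

Run:
```python
from h import *
import pickle
D=pickle.load(open("d0.pkl","rb"))
save(D["scene"],"sc1.png",(215,160,355,260),5.5)
save(D["side"],"si1.png",(190,130,330,235),5.5)
```

```text
(no output)
```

View pics/sc1.png

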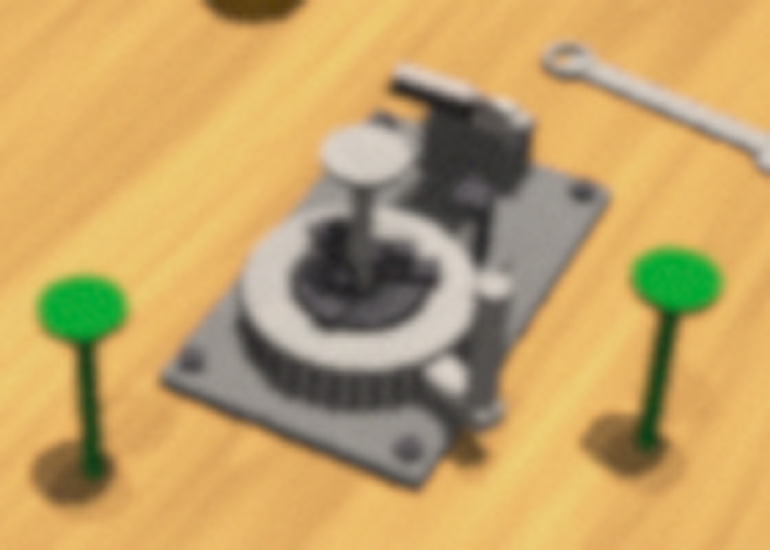

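View pics/si1.png

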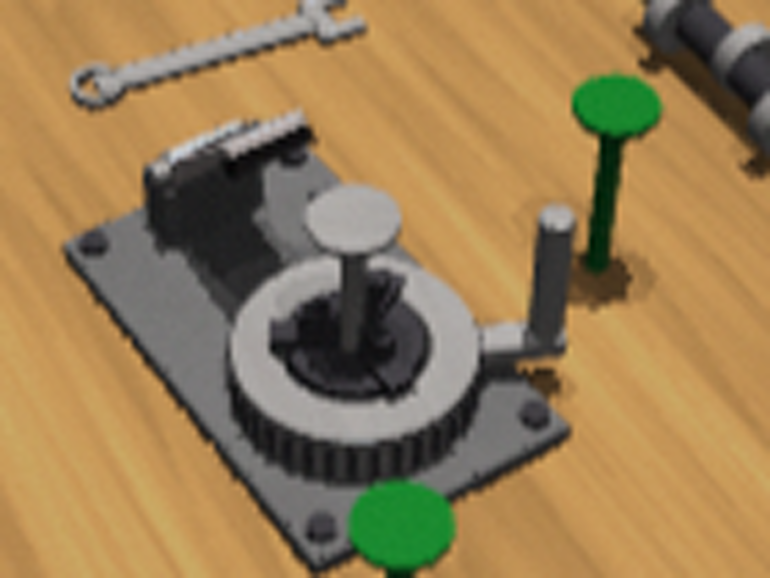

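The steel valve (head at crop (367,155) in scene and (353,218) in side) stands in the three-jaw chuck. It isn't green, so it is the one meant. The green ones at scene crop (83,305) and (677,280) stand loose on the bench. The handle top is at (492,282) scene and (556,214) side, and the flap is up at the back. Next I'll compute positions.

Run:
```python
from h import *
import pickle
D=pickle.load(open("d0.pkl","rb")); A=D["scene"];B=D["side"]
a=lambda x,y:(215+x/5.5,160+y/5.5); b=lambda x,y:(190+x/5.5,130+y/5.5)
for n,p in dict(L=(163,378),F=(418,490),Rr=(610,195)).items(): print("scene",n,plane(A,*a(*p),12).round(1))
for n,p in dict(back_l=(66,248),F_l=(318,570),F_r=(570,432)).items(): print("side",n,plane(B,*b(*p),12).round(1))
print("handle",plane(A,*a(492,282),116).round(1),plane(B,*b(556,214),116).round(1),tri(A,a(492,282),B,b(556,214)).round(1))
print("head",plane(A,*a(367,155),130).round(1),plane(B,*b(353,218),130).round(1),tri(A,a(367,155),B,b(353,218)).round(1))
# ring outer ellipse center z=44
print("ring",plane(A,*a(360,287),44).round(1),plane(B,*b(355,350),44).round(1))
for n,p in dict(g1=(83,305),g2=(677,280)).items(): print(n,plane(A,*a(*p),115).round(1))
for n,p in dict(g1=(402,523),g2=(617,105)).items(): print(n,plane(B,*b(*p),115).round(1))
print("flap tip scene/side", tri(A,a(430,85),B,b(200,148)).round(1))
for z in (100,115,125): print(plane(A,*a(430,85),z).round(1))
```

```text
scene L [ 5.227e+02 -1.000e-01  1.200e+01]
scene F [668.3   5.6  12. ]
scene Rr [650.9 252.3  12. ]
side back_l [496.3 244.1  12. ]
side F_l [512.1  -1.1  12. ]
side F_r [658.    9.6  12. ]
handle [674.2  52.7 116. ] [670.4  55.  116. ] [672.4  57.3 112.1]
head [587.4  85.  130. ] [580.5  86.9 130. ] [583.6  92.2 123.5]
ring [588.5  82.9  44. ] [579.4  82.9  44. ]
g1 [524.1 -62.4 115. ]
g2 [744.8 101.6 115. ]
g1 [519.1 -61.4 115. ]
g2 [738.1 103.8 115. ]
flap tip scene/side [559.8 203.6  85. ]
[568.9 183.6 100. ]
[577.5 166.5 115. ]
[583.3 155.1 125. ]
```

Chuck axis is at about (585,83) with yaw about +0.065 rad, and the handle is at about (672,54), so q is about 0.22. The flap tip is near (581,158,~122), which puts the lift around 0.7. I'll move over the handle at the present height and look with the wrist camera.

Request:
drive_tool([
  [-0.2,-0.07,0],
  [-0.4,-0.14,0],
  [-0.6,-0.21,0],
  [-0.8,-0.28,0],
  [-1,-0.34,0],
  [-1,-0.34,0],
], gripper=[0.5,0.5,0.5,0.5,0.5,0.5], twist=[0,0,0,0,0,0])

```text
time_s: 0.75
eef_pos: [371.1, 333.8, 231.0]
ee_rot: [0.0, 0.21, 0.978, -0.0]
force: [0.1, 0.1, -0.6]
grip_width: 0.499
```

Request:
drive_tool([
  [-0.2,-0.07,0],
  [-0.4,-0.14,0],
  [-0.6,-0.21,0],
  [-0.8,-0.28,0],
  [-1,-0.34,0],
  [-1,-0.34,0],
], gripper=[0.5,0.5,0.5,0.5,0.5,0.5], twist=[0,0,0,0,0,0])

```text
time_s: 1.35
eef_pos: [525.8, 190.5, 230.4]
ee_rot: [-0.0, 0.209, 0.978, -0.0]
force: [-0.9, 0.0, -0.6]
grip_width: 0.502
```

Request:
drive_tool([
  [-0.2,-0.07,0],
  [-0.4,-0.14,0],
  [-0.6,-0.21,0],
  [-0.8,-0.28,0],
  [-0.95,-0.33,0],
  [-0.95,-0.33,0],
  [-0.95,-0.33,0],
], gripper=[0.5,0.5,0.5,0.5,0.5,0.5,0.5], twist=[0,0,-0.02,-0.04,-0.06,-0.06,-0.06])

```text
time_s: 2.05
eef_pos: [670.0, 56.5, 230.6]
ee_rot: [-0.001, 0.161, 0.987, 0.0]
force: [0.0, 0.8, 0.4]
grip_width: 0.502
```

Run:
```python
from h import *
import pickle
s=ctrl.sense();c=get("wrist");save(c,"w1.png",k=1.5);pickle.dump(c,open("w1.pkl","wb"))
print(s["time_s"],s["eef_pos"],q2r(s["ee_rot"]).round(3),s["force"],s["joints"].round(2),s["grip_width"])
print(proj(c,(672,54,116)))
```

```text
2.05 [670.04506384  56.51899787 230.60180327] [[-0.948  0.318 -0.001]
 [ 0.318  0.948  0.   ]
 [ 0.001  0.    -1.   ]] [0.03166901 0.79172284 0.36617071] [-0.09  0.66  0.97  0.    1.51 -1.34] 0.501951487610766
(np.float64(254.49856422993162), np.float64(191.76141215708464))
```

View pics/w1.png

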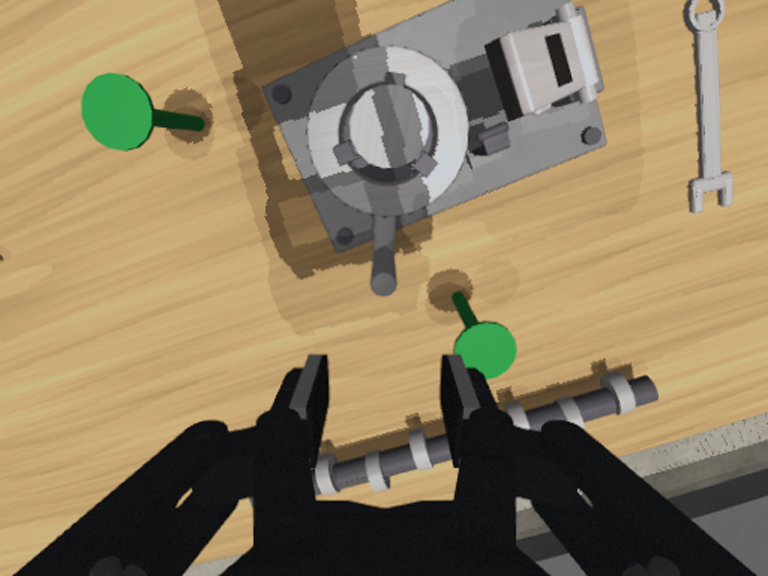

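The wrist view shows the handle top at about (383,284), the valve head at (390,125), the sleeve ring centred near (388,130), and the flap's free edge from about (487,46) to (519,117). The catch is beside it at (490,140). I'll refine these numbers.

Run:
```python
from h import *
import pickle
c=pickle.load(open("w1.pkl","rb"))
P=lambda x,y,z:plane(c,x/1.5,y/1.5,z).round(1)
print("handle",P(383,284,116),"head",P(390,125,130))
for n,p in dict(ringL=(308,132),ringR=(468,130),ringT=(388,45),ringB=(388,215)).items(): print(n,P(*p,44))
for n,p in dict(L=(263,87),F=(335,250),R=(607,142)).items(): print(n,P(*p,12))
print("tip",P(503,81,115),P(503,81,125),"catch",P(490,135,69))
save(c,"w1c.png",(170,10,410,210),3.3)
```

```text
handle [669.9  55.6 116. ] head [580.   89.9 130. ]
ringL [560.6  33.1  44. ]
ringR [597.3 146.9  44. ]
ringT [523.9 108.4  44. ]
ringB [638.6  70.1  44. ]
L [513.6   6.7  12. ]
F [657.5  14.5  12. ]
R [642.6 262.4  12. ]
tip [576.8 159.2 115. ] [577.4 156.2 125. ] catch [604.9 155.7  69. ]
```

View pics/w1c.png

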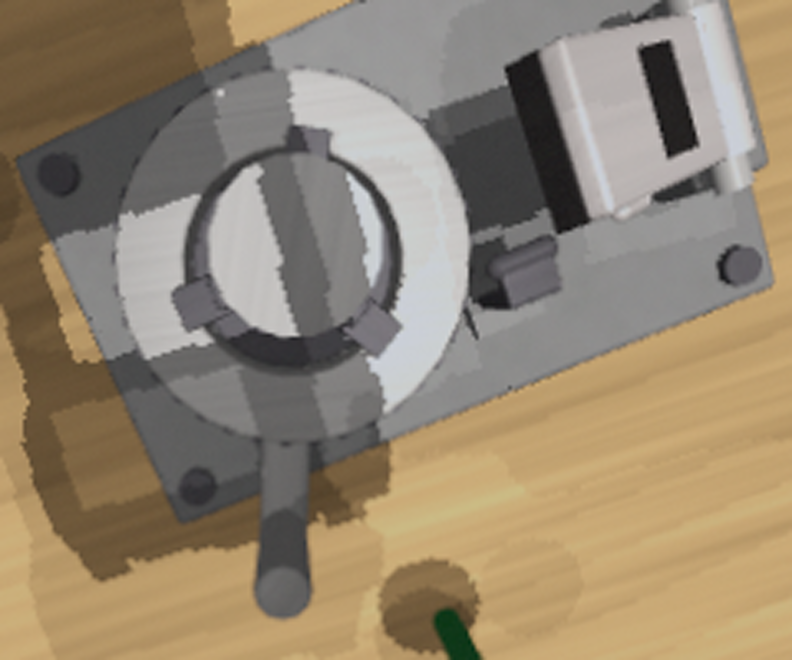

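The wrist view puts the axis at about (581,89), and the handle is at radius 96 mm, which agrees with the given 95. The tool already sits over the handle with its jaw axis tangential, so I'll lower it to straddle the post.

Request:
drive_tool([
  [0,0,0.2],
  [0,0,0.4],
  [0,0,0.55],
  [0,0,0.65],
  [0,0,0.75],
  [0,0,0.82],
  [0,0,0.82],
], gripper=[0.5,0.5,0.5,0.5,0.5,0.5,0.5], twist=[0,0,0,0,0,0,0])

```text
time_s: 2.8
eef_pos: [669.1, 56.9, 65.8]
ee_rot: [-0.002, 0.161, 0.987, -0.0]
force: [-0.3, 0.6, -0.1]
grip_width: 0.499
```

Run:
```python
from h import *
s=ctrl.sense();c=get("wrist");save(c,"w2.png",k=1.2);b=get("side");save(b,"s2.png",(190,100,340,220),5)
print(s["time_s"],s["eef_pos"],s["force"])
```

```text
2.8 [669.05443662  56.9053778   65.78395186] [-0.30995568  0.62796178 -0.06731155]
```

View pics/w2.png

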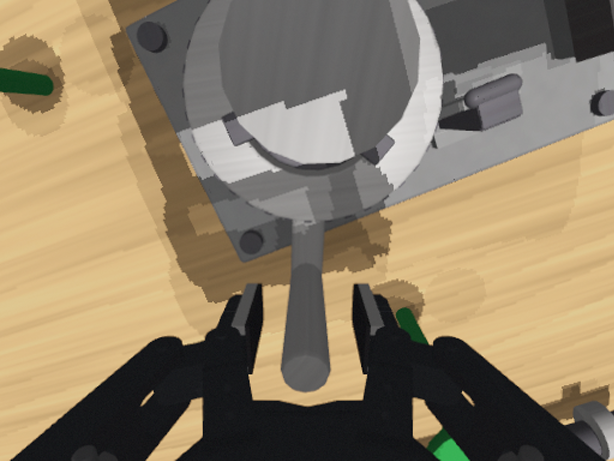

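View pics/s2.png

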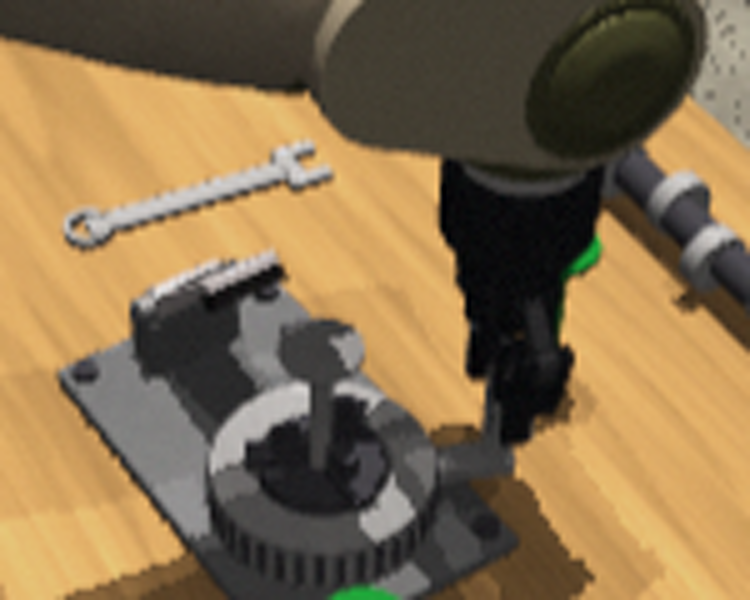

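The post stands between the pads with no contact. Now I'll compute the arc.

```bash
cat > arc.py <<'E'
from h import *
import sys
s=ctrl.sense();M=q2r(s["ee_rot"]);p=s["eef_pos"]
C=np.array([581.,89.]);r=95.5;d=8.
yaw0=np.arctan2(M[1,1],M[0,1])  # tool y dir
def row(phi,lead=d):
    t=np.array([np.sin(phi),-np.cos(phi)])
    T=C+r*np.array([np.cos(phi),np.sin(phi)])+t*lead
    D=M.T@np.array([T[0]-p[0],T[1]-p[1],0])
    a=(phi+np.pi/2); tw=-(a-yaw0)
    return (D/200).round(3)[:2].tolist(), round(np.degrees(tw)/90,3)
if __name__=="__main__":
    for f in np.arange(float(sys.argv[1]),float(sys.argv[2]),float(sys.argv[3])): print(round(f,2),row(f),flush=True)
E
python3 arc.py -0.36 -1.27 -0.08
```

```text
-0.36 ([0.0, -0.045], np.float64(0.024))
-0.44 ([0.006, -0.083], np.float64(0.075))
-0.52 ([0.016, -0.12], np.float64(0.125))
-0.6 ([0.028, -0.156], np.float64(0.176))
-0.68 ([0.043, -0.192], np.float64(0.227))
-0.76 ([0.06, -0.226], np.float64(0.278))
-0.84 ([0.081, -0.258], np.float64(0.329))
-0.92 ([0.104, -0.289], np.float64(0.38))
-1.0 ([0.129, -0.318], np.float64(0.431))
-1.08 ([0.156, -0.344], np.float64(0.482))
-1.16 ([0.186, -0.369], np.float64(0.533))
-1.24 ([0.217, -0.391], np.float64(0.584))
```

Request:
drive_tool([
  [0,-0.02,0],
  [0,-0.045,0],
  [0.006,-0.083,0],
  [0.016,-0.12,0],
  [0.028,-0.156,0],
  [0.043,-0.192,0],
  [0.043,-0.192,0],
], gripper=[0.4,0.4,0.4,0.4,0.4,0.4,0.4], twist=[0.01,0.024,0.075,0.125,0.176,0.227,0.227])

```text
time_s: 3.6
eef_pos: [650.1, 21.7, 68.3]
ee_rot: [0.001, 0.335, 0.942, 0.0]
force: [0.0, -0.6, 0.6]
grip_width: 0.398
```

```bash
python3 - <<'E'
from h import *
s=ctrl.sense();c=get("wrist");save(c,"w3.png",k=1.2)
print(s["time_s"],s["eef_pos"],s["force"],s["wrist_torque"],s["joints"].round(2))
E
python3 arc.py -0.68 -1.3 -0.08
```

```text
3.6 [650.05117515  21.65264774  68.31024513] [ 0.04899408 -0.61663026  0.56675419] [ 0.02906667 -0.01809565 -0.02810338] [-0.15  0.74  1.27  0.    1.14 -1.03]
-0.68 ([0.003, 0.005], np.float64(-0.0))
-0.76 ([0.007, -0.033], np.float64(0.051))
-0.84 ([0.015, -0.071], np.float64(0.102))
-0.92 ([0.026, -0.108], np.float64(0.153))
-1.0 ([0.04, -0.143], np.float64(0.204))
-1.08 ([0.056, -0.178], np.float64(0.255))
-1.16 ([0.075, -0.211], np.float64(0.306))
-1.24 ([0.097, -0.243], np.float64(0.357))
```

View pics/w3.png

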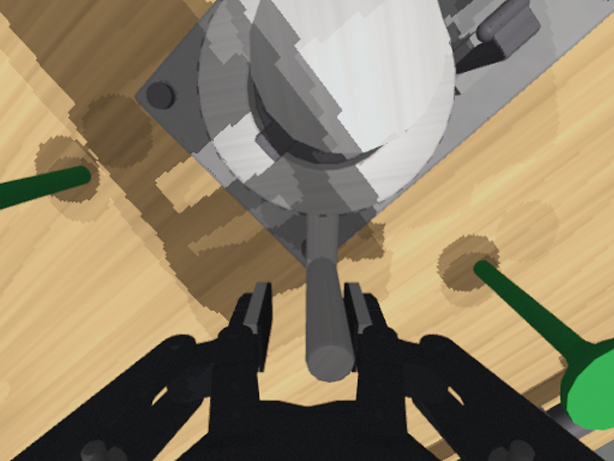

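The post lies against the trailing pad and the sleeve follows. I'll continue along the arc.

Request:
drive_tool([
  [0.007,-0.033,0.01],
  [0.015,-0.071,0.01],
  [0.026,-0.108,0.01],
  [0.04,-0.143,0.01],
  [0.056,-0.178,0.01],
  [0.075,-0.211,0.01],
  [0.075,-0.211,0.01],
], gripper=[0.4,0.4,0.4,0.4,0.4,0.4,0.4], twist=[0.051,0.102,0.153,0.204,0.255,0.306,0.306])

```text
time_s: 4.35
eef_pos: [612.1, -1.6, 66.1]
ee_rot: [0.001, 0.548, 0.836, 0.0]
force: [0.1, -0.3, 1.0]
grip_width: 0.401
```

```bash
python3 - <<'E'
from h import *
s=ctrl.sense();c=get("wrist");save(c,"w4.png",k=1.2)
print(s["time_s"],s["eef_pos"],s["force"],s["wrist_torque"],s["joints"].round(2))
E
python3 arc.py -1.12 -1.5 -0.03
```

```text
4.35 [612.10618603  -1.61330173  66.08162272] [ 0.05113043 -0.32776379  0.96664736] [-0.01663986 -0.11114016 -0.05052119] [-0.19  0.66  1.41 -0.    1.07 -0.6 ]
-1.12 ([-0.002, 0.018], np.float64(-0.024))
-1.15 ([-0.001, 0.003], np.float64(-0.005))
-1.18 ([0.0, -0.011], np.float64(0.014))
-1.21 ([0.002, -0.025], np.float64(0.033))
-1.24 ([0.004, -0.04], np.float64(0.052))
-1.27 ([0.007, -0.054], np.float64(0.071))
-1.3 ([0.01, -0.068], np.float64(0.09))
-1.33 ([0.013, -0.082], np.float64(0.109))
-1.36 ([0.017, -0.096], np.float64(0.128))
-1.39 ([0.021, -0.109], np.float64(0.147))
-1.42 ([0.026, -0.123], np.float64(0.167))
-1.45 ([0.031, -0.136], np.float64(0.186))
-1.48 ([0.037, -0.15], np.float64(0.205))
```

View pics/w4.png

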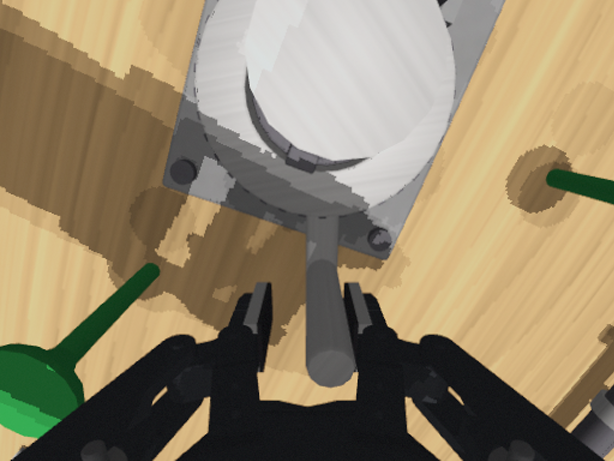

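Request:
drive_tool([
  [0,-0.011,0],
  [0.002,-0.025,0],
  [0.004,-0.04,0],
  [0.007,-0.054,0],
], gripper=[0.4,0.4,0.4,0.4], twist=[0.014,0.033,0.052,0.071])

```text
time_s: 4.8
eef_pos: [602.1, -4.1, 65.7]
ee_rot: [0.001, 0.594, 0.804, 0.001]
force: [4.7, 0.9, 1.1]
grip_width: 0.4
```

Request:
drive_tool([
  [0.003,-0.014,0],
  [0.006,-0.028,0],
], gripper=[0.4,0.4], twist=[0.019,0.038])

```text
time_s: 5.0
eef_pos: [596.8, -5.0, 65.7]
ee_rot: [0.002, 0.618, 0.786, 0.001]
force: [9.2, 0.7, -0.8]
grip_width: 0.402
```

```bash
python3 - <<'E'
from h import *
s=ctrl.sense()
print(s["time_s"],s["eef_pos"],s["force"],s["wrist_torque"],s["dq"].round(3))
E
python3 arc.py -1.24 -1.5 -0.03
```

```text
5.0 [596.80040633  -5.04720813  65.73532822] [ 9.16013857  0.74855808 -0.8018604 ] [-0.04130575 -1.26834047 -0.04329745] [-0.014 -0.052  0.095  0.001 -0.049  0.282]
-1.24 ([-0.004, 0.039], np.float64(-0.059))
-1.27 ([-0.003, 0.024], np.float64(-0.04))
-1.3 ([-0.003, 0.01], np.float64(-0.021))
-1.33 ([-0.002, -0.005], np.float64(-0.002))
-1.36 ([-0.001, -0.019], np.float64(0.017))
-1.39 ([0.001, -0.033], np.float64(0.037))
-1.42 ([0.003, -0.047], np.float64(0.056))
-1.45 ([0.006, -0.061], np.float64(0.075))
-1.48 ([0.009, -0.076], np.float64(0.094))
```

Resistance has risen to 9 N, so the jaws have met the stem. I'll push on in small steps to 14–15 N.

Request:
drive_tool([
  [0.001,-0.012,0],
], gripper=[0.4], twist=[0.012])

```text
time_s: 5.1
eef_pos: [594.6, -5.5, 65.7]
ee_rot: [0.002, 0.625, 0.78, 0.001]
force: [9.2, 0.1, -0.7]
grip_width: 0.395
```

Request:
drive_tool([
  [0.001,-0.01,0],
], gripper=[0.4], twist=[0.012])

```text
time_s: 5.2
eef_pos: [592.8, -5.7, 65.7]
ee_rot: [0.002, 0.633, 0.774, 0.001]
force: [11.1, 0.1, -1.7]
grip_width: 0.4
```

Request:
drive_tool([
  [0.001,-0.01,0],
], gripper=[0.4], twist=[0.012])

```text
time_s: 5.3
eef_pos: [591.1, -5.9, 65.7]
ee_rot: [0.002, 0.64, 0.768, 0.001]
force: [13.2, 1.6, -2.5]
grip_width: 0.397
```

Request:
drive_tool([
  [0.001,-0.01,0],
], gripper=[0.4], twist=[0.012])

```text
time_s: 5.4
eef_pos: [589.2, -6.0, 65.7]
ee_rot: [0.002, 0.647, 0.762, 0.001]
force: [13.1, 0.9, -3.5]
grip_width: 0.405
```

Request:
drive_tool([
  [0,0,0],
  [0,0,0],
], gripper=[0.4,0.4], twist=[0,0])

```text
time_s: 5.6
eef_pos: [589.1, -6.1, 65.7]
ee_rot: [0.002, 0.647, 0.763, 0.001]
force: [10.5, 0.5, -1.6]
grip_width: 0.4
```

Run:
```python
from h import *
s=ctrl.sense();c=get("wrist");save(c,"w5.png",k=1.5);save(get("side"),"s5.png",(190,100,340,220),5);save(get("scene"),"sc5.png",(215,140,355,260),5)
print(s["time_s"],s["eef_pos"],s["force"],s["wrist_torque"],s["joints"].round(2))
import pickle;pickle.dump(c,open("w5.pkl","wb"))
```

```text
5.6 [589.05982697  -6.08533343  65.70890022] [10.54146834  0.54909894 -1.64193964] [ 0.07511552 -1.51523663 -0.0059277 ] [-0.21  0.62  1.49  0.    1.03 -0.37]
```

View pics/w5.png

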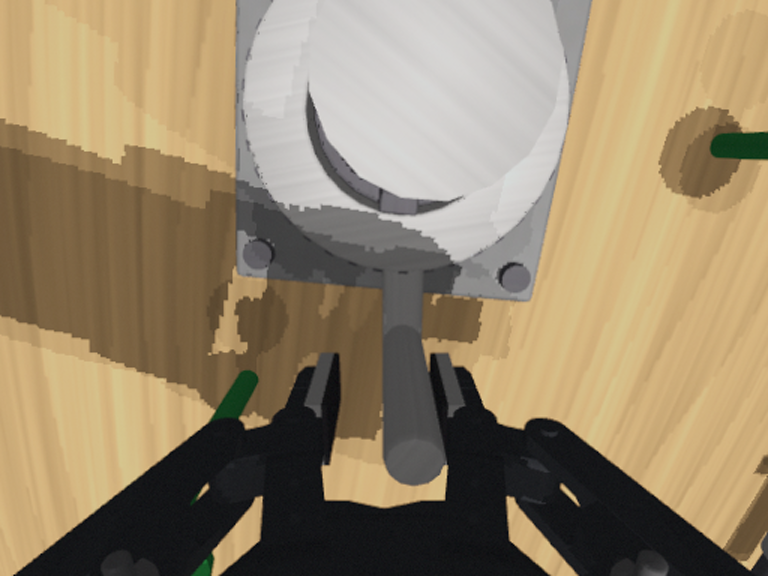

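View pics/s5.png

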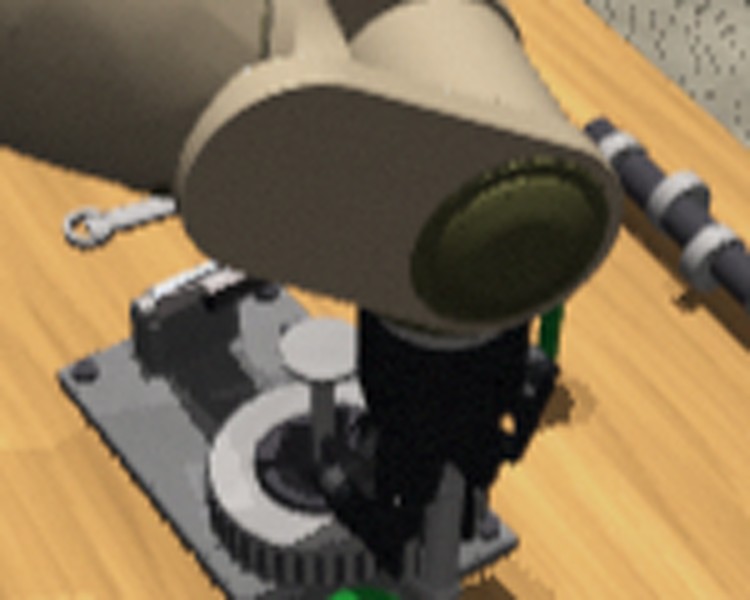

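View pics/sc5.png

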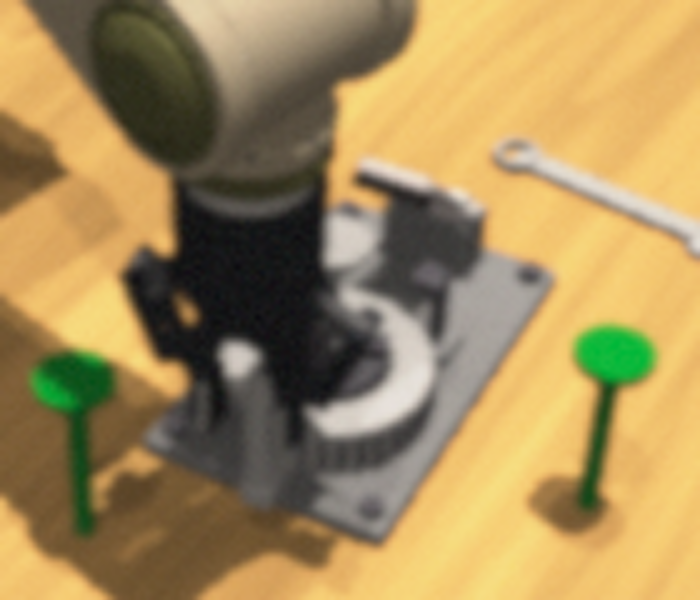

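The jaws bear on the stem, the valve stands central with its head level, and both green look-alikes still stand. One more small push will get well inside the 10–15 N band.

Request:
drive_tool([
  [0.001,-0.012,0],
], gripper=[0.4], twist=[0.012])

```text
time_s: 5.85
eef_pos: [587.2, -6.2, 65.8]
ee_rot: [0.003, 0.654, 0.756, 0.002]
force: [15.2, 1.1, -4.5]
grip_width: 0.401
```

Request:
drive_tool([
  [0.002,-0.01,0],
], gripper=[0.4], twist=[0.012])

```text
time_s: 5.95
eef_pos: [585.3, -6.3, 65.8]
ee_rot: [0.003, 0.661, 0.75, 0.002]
force: [16.8, -0.6, -5.5]
grip_width: 0.402
```

Request:
drive_tool([
  [0,0,0],
  [0,0,0],
  [0,0,0],
], gripper=[0.4,0.4,0.4], twist=[0,0,0])

```text
time_s: 6.25
eef_pos: [585.1, -6.4, 65.7]
ee_rot: [0.003, 0.661, 0.75, 0.002]
force: [14.1, -0.8, -2.6]
grip_width: 0.405
```

The push reached 15–17 N, a firm grip. I'll centre the fingers round the post to unload it, then rise.

Request:
drive_tool([
  [0,0.02,0],
  [0,0.037,0],
  [0,0.037,0],
  [0,0.037,-0.2],
  [0,0.037,-0.4],
  [0,0.037,-0.6],
  [0,0.037,-0.75],
  [0,0.037,-0.75],
], gripper=[0.42,0.45,0.45,0.45,0.45,0.45,0.45,0.45], twist=[0,0,0,0,0,0,0,0])

```text
time_s: 7.05
eef_pos: [591.0, -5.2, 219.4]
ee_rot: [0.003, 0.661, 0.75, 0.001]
force: [-0.5, -0.1, -0.4]
grip_width: 0.451
```

Run:
```python
from h import *
s=ctrl.sense();c=get("wrist");save(c,"w6.png",k=1.5)
print(s["time_s"],s["eef_pos"],s["force"],s["wrist_torque"],s["joints"].round(2),q2r(s["ee_rot"]).round(3))
import pickle;pickle.dump(c,open("w6.pkl","wb"))
```

```text
7.05 [591.02528983  -5.15090606 219.36598463] [-0.47665105 -0.05819126 -0.37439234] [-0.01692666 -0.01101003 -0.05924026] [-0.21  0.46  1.31 -0.    1.36 -0.33] [[-0.126  0.992  0.006]
 [ 0.992  0.126 -0.002]
 [-0.002  0.006 -1.   ]]
```

View pics/w6.png

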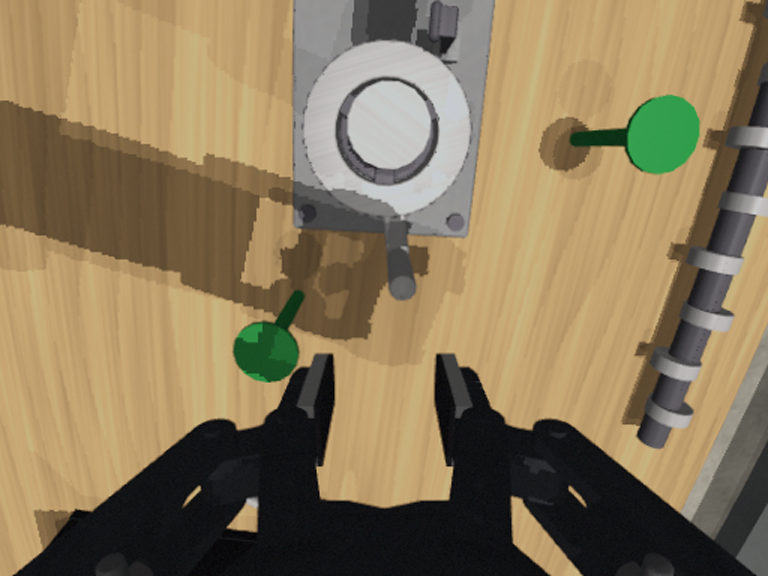

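Run:
```python
from h import *
import pickle
c=pickle.load(open("w6.pkl","rb"));P=lambda x,y,z:plane(c,x/1.5,y/1.5,z)
h=P(402,288,116);hd=P(390,125,130);rc=(P(303,127,44)+P(471,127,44)+P(387,41,44)+P(387,216,44))/4
print(h,hd,rc)
L=P(293,227,12);F=P(468,237,12);y=np.arctan2(*(F-L)[1::-1]);print(L,F,y)
v=h-rc;print("q",-0.17-(np.arctan2(v[1],v[0])-0.057),np.hypot(*v[:2]))
s=ctrl.sense();M=q2r(s["ee_rot"])
for t in [(576,187)]: print(M.T@np.array([t[0]-s["eef_pos"][0],t[1]-s["eef_pos"][1],0])/200)
```

```text
[602.19189855  -3.91446062 116.        ] [582.25865609  88.90777487 130.        ] [581.61976708  90.33617369  44.        ]
[512.64178356   5.02838101  12.        ] [661.4918471   14.95476013  12.        ] 0.06658850700167945
q 1.2428962921748403 96.46965668506077
[ 9.61355384e-01  5.02102623e-02 -8.42974413e-04]
```

The sleeve reads q of about 1.24, past the 1.17 contact, and the valve head sits on the axis. Now I'll shut the fingers and move over the flap.

Request:
drive_tool([
  [0.2,0.01,0],
  [0.4,0.02,0],
  [0.6,0.03,0],
  [0.8,0.04,0],
  [0.96,0.05,0],
  [0.96,0.05,0],
], gripper=[0,0,0,0,0,0], twist=[0,0,0,0,0,0])

```text
time_s: 7.7
eef_pos: [574.4, 190.1, 213.2]
ee_rot: [-0.001, 0.66, 0.752, -0.001]
force: [-0.3, -0.9, 0.3]
grip_width: 0.0
```

Run:
```python
from h import *
s=ctrl.sense();save(get("side"),"s7.png",(190,80,340,220),4.2);save(get("scene"),"sc7.png",(215,110,355,250),4.2)
print(s["time_s"],s["eef_pos"],s["force"],s["joints"].round(2),s["grip_width"])
```

```text
7.7 [574.3731912  190.13468693 213.23429728] [-0.25105213 -0.948769    0.29382186] [ 0.13  0.51  1.26  0.    1.38 -0.  ] 0.00018397404377124354
```

View pics/s7.png

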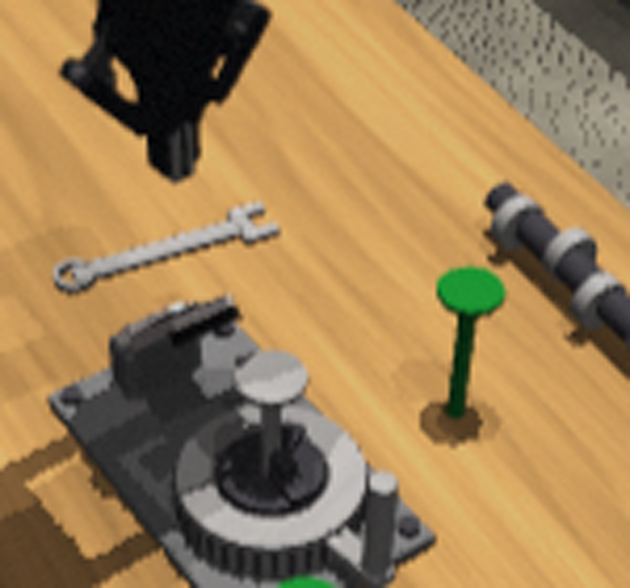

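View pics/sc7.png

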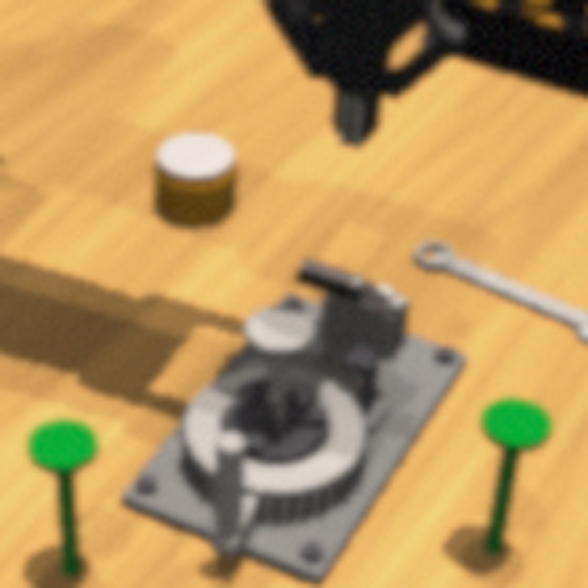

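Both views show the fingers shut over the raised flap, and the valve upright in the jaws. I'll shift 8 mm towards the axis and press down.

Request:
drive_tool([
  [-0.04,0,0.15],
  [-0.04,0,0.3],
  [-0.04,0,0.42],
  [-0.04,0,0.48],
  [-0.04,0,0.52],
], gripper=[0,0,0,0,0], twist=[0,0,0,0,0])

```text
time_s: 8.3
eef_pos: [576.8, 177.9, 110.3]
ee_rot: [-0.0, 0.662, 0.75, -0.001]
force: [0.4, -0.0, 1.5]
grip_width: -0.001
```

Request:
drive_tool([
  [0,0,0.03],
  [0,0,0.06],
  [0,0,0.09],
], gripper=[0,0,0], twist=[0,0,0])

```text
time_s: 8.6
eef_pos: [577.3, 178.9, 93.5]
ee_rot: [0.0, 0.661, 0.75, 0.0]
force: [-0.2, 0.2, 0.7]
grip_width: 0.002
```

Request:
drive_tool([
  [0,0,0.03],
  [0,0,0.06],
  [0,0,0.08],
], gripper=[0,0,0], twist=[0,0,0])

```text
time_s: 8.9
eef_pos: [576.8, 178.9, 76.7]
ee_rot: [-0.0, 0.661, 0.75, -0.0]
force: [0.2, -0.3, 0.1]
grip_width: 0.004
```

Run:
```python
from h import *
s=ctrl.sense();save(get("side"),"s8.png",(190,80,340,220),4.2);save(get("scene"),"sc8.png",(215,110,355,250),4.2)
print(s["time_s"],s["eef_pos"],s["force"])
```

```text
8.9 [576.84717227 178.94254496  76.72337916] [ 0.22487751 -0.30561412  0.13280087]
```

View pics/s8.png

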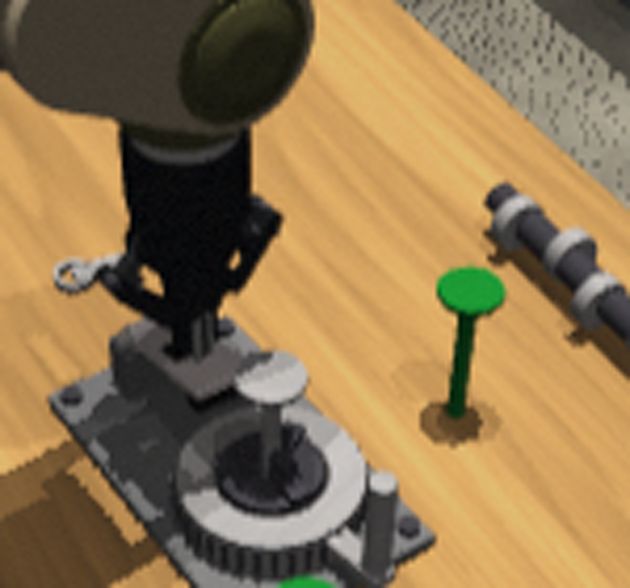

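View pics/sc8.png

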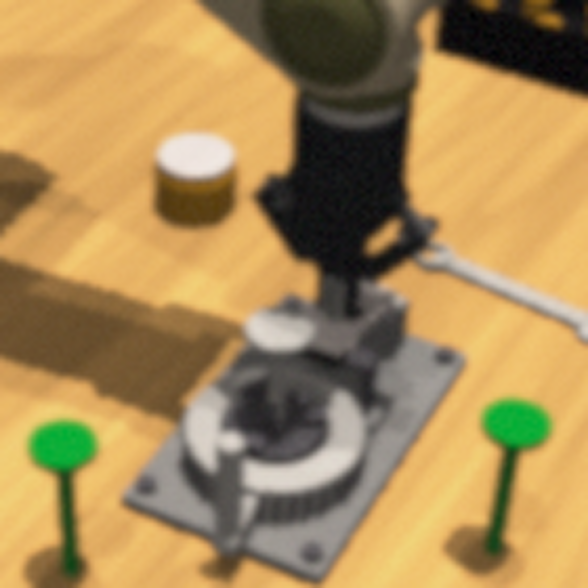

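The flap has come down under the fingers and is nearly level. I'll press it home.

Request:
drive_tool([
  [0,0,0.02],
  [0,0,0.035],
], gripper=[0,0], twist=[0,0])

```text
time_s: 9.2
eef_pos: [577.4, 178.7, 70.7]
ee_rot: [0.001, 0.661, 0.75, 0.0]
force: [-1.0, -2.9, 4.9]
grip_width: -0.003
```

Request:
drive_tool([
  [0,0,0.01],
  [0,0,0.02],
], gripper=[0,0], twist=[0,0])

```text
time_s: 9.4
eef_pos: [577.2, 178.8, 66.4]
ee_rot: [0.0, 0.661, 0.75, 0.0]
force: [0.6, -0.8, 1.4]
grip_width: 0.002
```

Request:
drive_tool([
  [0,0,0.01],
  [0,0,0.015],
], gripper=[0,0], twist=[0,0])

```text
time_s: 9.6
eef_pos: [577.0, 179.1, 63.8]
ee_rot: [-0.0, 0.661, 0.75, 0.0]
force: [-4.1, -1.4, 13.4]
grip_width: 0.002
```

The force peaked and dropped, which is the detent snapping in. It then rose to 13 N at z=63.8, matching the flap's shut height of 64 mm. I'll hold briefly, then lift off.

Request:
drive_tool([
  [0,0,0],
  [0,0,0],
  [0,0,-0.03],
  [0,0,-0.2],
  [0,0,-0.4],
  [0,0,-0.6],
  [0.2,0,-0.75],
  [0.4,0,-0.75],
  [0.4,0,-0.75],
], gripper=[0,0,0,0,0,0,0,0,0], twist=[0,0,0,0,0,0,0,0,0])

```text
time_s: 10.5
eef_pos: [565.9, 262.4, 214.0]
ee_rot: [-0.0, 0.66, 0.752, 0.001]
force: [0.1, -0.8, -1.2]
grip_width: -0.002
```

Run:
```python
from h import *
s=ctrl.sense();c=get("wrist");save(c,"w9.png",k=1.3);save(get("side"),"s9.png",(190,80,340,220),4.2);save(get("scene"),"sc9.png",(215,110,355,250),4.2)
print(s["time_s"],s["eef_pos"],s["force"])
import pickle;pickle.dump(c,open("w9.pkl","wb"))
```

```text
10.5 [565.87031727 262.38187781 214.01896201] [ 0.06166325 -0.80005375 -1.23169482]
```

View pics/w9.png

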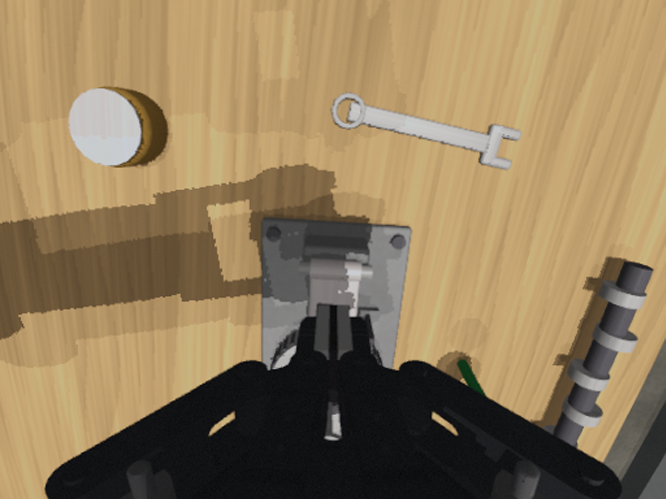

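View pics/s9.png

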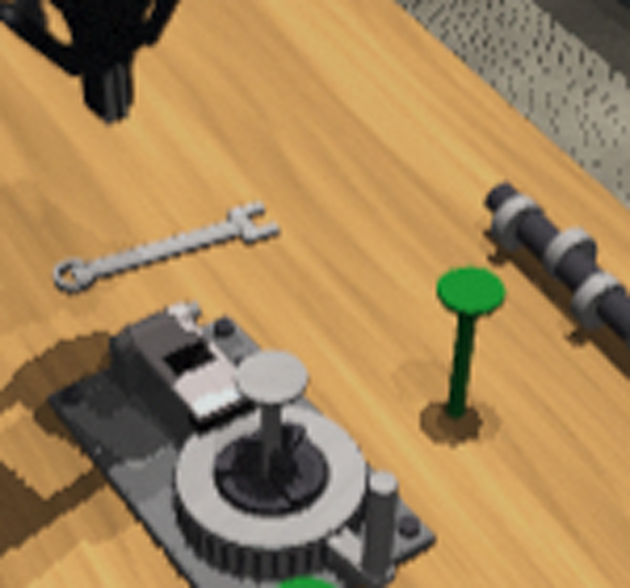

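View pics/sc9.png

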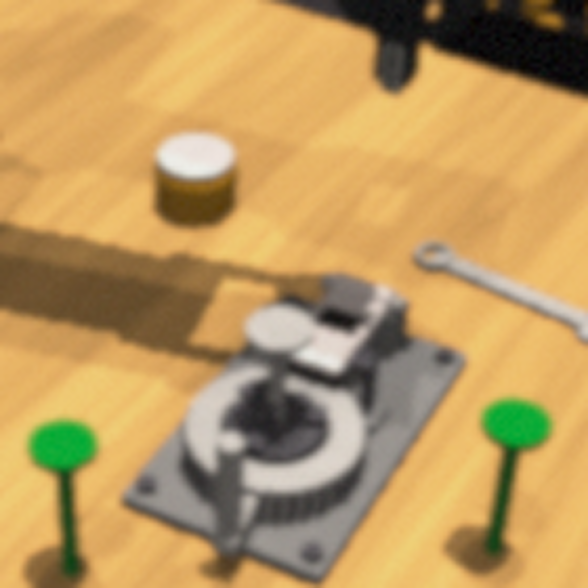

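The flap stays level and shut, and the arm is clear. The valve head is at side pixel (254.5,169.8) and scene pixel (281.4,188.1), against (254.2,169.6) and (281.7,188.2) at the start, so it is still fully down and upright. The wrench and tin are unmoved. Handing in.

```bash
python3 -c "
from rig import ctrl,job
print(job.finish_job()); print(ctrl.sense()['time_s'])"
```

```text
the job is handed in; nothing more can be done
None
the job is handed in; nothing more can be done
```

I gripped the valve in the chuck, shut the lock flap, and handed the job in at about 10.6 s of the 54 s allowed; the hand-in gives no verdict.

- **Sleeve:** I swung it clockwise by pushing the handle with loosely caging fingers. Resistance jumped when the jaws met the stem, and I stopped at 15–17 N, slightly above the 10–15 N advised. The handle then measured q of about 1.24, past the 1.17 contact point, and it stayed there when let go. I could not measure the force of each jaw directly.
- **Flap:** I pressed it with shut fingers. The force peaked at about 5 N, dropped as it snapped in, then rose to 13 N at z = 63.8 mm against the given shut height of 64 mm. It stayed level after I lifted off.
- **Last views:** The valve is upright on the axis. Its head is within half a pixel of where it was at the start, so it is still fully down.
- **Surroundings:** The wrench, tin and both green look-alikes stand where they were, and the arm is clear. The spare valve was not in the final crops, but the arm never went near it.
- **Disagreement:** The fixed cameras and the wrist camera placed the chuck axis about 6 mm apart. I used the wrist figure because it matched the given 95 mm handle radius more closely.

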